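# Clear the brass dies into the trough of the sorting tray

### The job

The foil job is finished: with the closed fingers, sweep the three brass dies across the deck of the dark sorting tray into the trough along its back, then push the trough's open lid over and down until it is shut, so that nothing spills when the tray is carried off. Only push things: do not pinch, press hard on or lift any slug; the two plain steel spacers stay on the deck for the next line, and the other things on the table stay where they are. Finish with the hand clear.

Things in the scene. Friction and masses are not known exactly. Their poses are not given: they have to be found in the camera images.
- sort_tray: dark navy plastic sorting tray, fixed (does not slip), 178 mm deep along its x, which points away from the robot (yaw within 0.2 rad), 228 mm wide along its y (left). Origin: on the table, x = 0, y = 0 of the millimetres given here, all in its own frame. Rim 4 mm thick, top z = 40, at the near side and both ends: inside it is free from x = -90 and from y = -110 to 110
- deck_edge (a point): middle of the deck's straight rear edge, at x = 35, y = 0, z = 34. The flat deck, top at z = 34, runs from x = -90 to this edge, with no rim here. A slug whose middle is pushed over the edge falls into the trough. The five slugs start flat on the deck in mixed order, x = -34 to 0, each in its own lane: y = -88, -44, 0, 44, 88 (+-4), so a straight push along the tray's +x meets no other slug
- trough_floor (a point): middle of the trough's floor, at x = 57, y = 0, z = 5. The open trough lies behind the deck, x = 35 to 79, over the whole width y = -110 to 110. Back wall x = 79 to 84, top at z = 34. At the left end a small pouring spout, 26 mm wide, sill at z = 22
- trough_lid (a joint): hinge of the trough's lid, rad: 0 = shut, flat over the trough; it grows as the lid swings up and back, 1.57 = upright, 2.1 = its stop, leaning away from the robot; starts at 1.75 to 2.05. Stiff (0.016 N m): the 40 g lid stays where it is left and must be pushed all the way down, about 0.5 N at its free edge
- lid_hinge (a point): middle of the lid's hinge line, along the tray's y on top of the back wall, at x = 81.5, y = 0, z = 36.5
- lid_edge (a point): middle of the lid's free edge. Smoky clear plate, 50 mm from hinge to free edge, 212 mm wide, 3 mm thick, a white strip along the edge and a white finger tab, 34 mm wide, 7.5 mm past it. Open, the edge stands about 83 mm over the table, leaning back; it is pushed over from behind (its far side). Shut, it lies flat at z = 36.5, its edge just over the deck's edge
- die_a: brass foil-stamping die, a gold-coloured slug 24 x 16 x 9 mm (its own x, y, z) with a small raised ring on its top; lies flat on the deck of the sorting tray, 26 g, slides easily. Origin: centre of its underside
- die_b: brass foil-stamping die, a gold-coloured slug 24 x 16 x 9 mm (its own x, y, z) with a small raised diamond on its top; lies flat on the deck of the sorting tray, 26 g, slides easily. Origin: centre of its underside
- die_c: brass foil-stamping die, a gold-coloured slug 24 x 16 x 9 mm (its own x, y, z) with a small raised set of three bars on its top; lies flat on the deck of the sorting tray, 26 g, slides easily. Origin: centre of its underside
- spacer_a: plain steel-grey spacer slug 24 x 16 x 9 mm (its own x, y, z), no ornament but one thin dark line; lies flat on the deck among the dies, 26 g. Origin: centre of its underside. It must stay on the deck
- spacer_b: plain steel-grey spacer slug 24 x 16 x 9 mm (its own x, y, z), no ornament but one thin dark line; lies flat on the deck among the dies, 26 g. Origin: centre of its underside. It must stay on the deck
- stamp: wooden hand stamp standing upright to the left of the tray, 29 x 30 x 73 mm, origin at its foot; leave alone
- silver_roll: spare silver foil roll standing on its end on the left, 52 mm across, 31 mm high, origin at its foot; leave alone
- eraser: blue and white eraser, 21 x 50 x 12 mm, lying to the right of the tray; origin under its centre; leave alone
- gold_spool: spool of gold ribbon lying flat at the back left, 54 x 64 x 18 mm; origin under its centre; leave alone
- next_cover: teal leather passport cover, 134 x 96 x 8 mm, lying on the left with a bone folder on it; origin under its centre; leave alone
- folder: cream bone folder, 21 x 139 x 4 mm, lying on the teal cover; origin under its centre; leave alone

How it is judged:
On the way, in this order (a step that is already met when the one before it is completed fails the run):
1. all three brass dies lie in the trough (x of die_a in the frame of sort_tray between 0.03 and 0.084 m and y of die_a in the frame of sort_tray between -0.112 and 0.112 m and z of die_a in the frame of sort_tray between 0 and 0.03 m and x of die_b in the frame of sort_tray between 0.03 and 0.084 m and y of die_b in the frame of sort_tray between -0.112 and 0.112 m and z of die_b in the frame of sort_tray between 0 and 0.03 m and x of die_c in the frame of sort_tray between 0.03 and 0.084 m and y of die_c in the frame of sort_tray between -0.112 and 0.112 m and z of die_c in the frame of sort_tray between 0 and 0.03 m), for 0.2 s.
2. the trough's lid is shut (value of joint trough_lid below 0.09 rad), for 0.2 s.
At the end, for the whole second after the job is handed in: All three brass dies lie at rest in the trough (origin between deck edge and back wall, below deck height), both steel spacers lie flat on the deck, and the lid is shut to within 0.09 rad (4 mm at its free edge) (all of step 1 and x of spacer_a in the frame of sort_tray between -0.092 and 0.036 m and y of spacer_a in the frame of sort_tray between -0.112 and 0.112 m and z of spacer_a in the frame of sort_tray between 0.031 and 0.046 m and x of spacer_b in the frame of sort_tray between -0.092 and 0.036 m and y of spacer_b in the frame of sort_tray between -0.112 and 0.112 m and z of spacer_b in the frame of sort_tray between 0.031 and 0.046 m and value of joint trough_lid below 0.09 rad and linear speed of each of die_a, die_b, die_c, spacer_a, spacer_b below 0.02 m/s); the robot touches nothing.
It fails at once if a slug is lifted or carried (its underside more than 12 mm above the deck) (z of any of die_a, die_b, die_c, spacer_a, spacer_b in the frame of sort_tray above 0.046 m).
It fails at once if a slug is pinched or pressed hard by the fingers (over 15 N) (contact force between the fingers and die_a above 15 N or contact force between the fingers and die_b above 15 N or contact force between the fingers and die_c above 15 N or contact force between the fingers and spacer_a above 15 N or contact force between the fingers and spacer_b above 15 N).
It fails at once if a steel spacer leaves the deck (z of any of spacer_a, spacer_b in the frame of sort_tray below 0.026 m or x of any of spacer_a, spacer_b in the frame of sort_tray above 0.05 m).
It fails at once if something else on the table is moved more than 15 mm (distance of any of stamp, silver_roll, eraser, gold_spool, next_cover, folder from where it was at the start of the episode above 0.015 m).
It also fails if it takes over 51 s, if anything falls off the work surface, if the arm or the gripper's body presses on something with over 40 N, if the wrist force passes 120 N, or if a joint passes its speed limit or range.

### The arm

A 7-joint arm with a two-finger parallel gripper is mounted at the origin on a cart in front of the work surface, level with it; the furniture and walls round the work are solid. World frame = base frame: x ahead of the robot, y to its left, z up, the work surface at z = 0. Lengths are in m, angles in rad, forces in N, time in s.
With the tool pointing down it reaches from about 0.425 to 0.875 m from the base axis. Payload 4.7 kg.
Tool frame: the origin (TCP) lies midway between the tips of the shut fingers; the grasp point (between the pads) lies 19 mm behind it (r.tcp_to_grasp is the distance from the TCP to the grasp point, in m); z points along the fingers, y is the direction in which the jaws open and shut (so a half turn about z gives the same grasp; the last joint's range is limited). The gripper opens to 87 mm and grips with 3 to 60 N. Pads are 19 mm wide; open, the fingers measure 117 mm over their backs; the gripper's body (75 mm by 190 mm) begins 51 mm behind the grasp point.
Start: joints at [1.256, 0.321, -0.07, 1.45, 0.023, 1.371, -0.057], TCP at [0.21, -0.615, 0.223] pointing down, gripper open.
Joint ranges: [-2.86, 2.86], [-0.3, 2.09], [-1.38, 1.24], [0.06, 2.45], [-1.56, 4.7], [0.09, 2.05], [-2.69, 2.69]. Speed limits (rad/s): [2.57, 2.57, 3.14, 3.14, 3.14, 3.14, 3.14].

### API

Orientations are given as a unit quaternion [x, y, z, w].
In Python, from cell import r gives the robot as it stands.
- The arm moves only by the tool carry_out, never from a script. Its argument "series" is text: rows parted by semicolons, each of 7 numbers parted by spaces: the opening, from 0 (shut) to 1 (fully open), then the shift along the world's x, y, z in cm, then the turn, a rotation vector about the world's x, y, z in rad. In form: gripper x y z rx ry rz; .... A call has 1 to 20 rows; each row shifts and turns the commanded pose from where the row before left it; what a row does not reach is not made up. A row lasts 1/12 s, in which the tool goes at most 41.7 mm and 7.16 degrees, less where a joint would pass 70% of its speed; a pose out of reach is approached as far as the arm can. A call with a gripper value outside its range is refused whole. The fingers move at their own pace and stop on an object; the grip force is fixed at half the most. Time passes only in rows, so rows that do not move let the fingers close. It gives the time, the measured TCP pose, the force and the opening at its end, in the units of the state.
- r.read_state(): the state, without advancing time (a new reading comes with each control period).
- r.read_camera(name): name is "scene" or "top" or "wrist"; returns a dict with "img" (420x560x3 uint8, blue, green, red), "mtx" (3x3 intrinsics, pixels), "world_to_cam" (4x4, takes a point from world to camera coordinates); the wrist camera has in their place "hand_eye" (4x4, takes a point from camera to tool coordinates, whose origin is the TCP and whose axes are the flange's). Camera axes: x right, y down, z forward; pixel columns grow to the right and rows downward; lengths in m; the calibration is good to about 2 mm. A picture is of the moment at which its call begins: read the wrist's pose just before it. There is no depth.
- r.hand_in(): hands the job in, once; it reports no verdict.
The state is a dict: "time_s": time; "qpos": joint angles; "joint_velocities": joint speeds; "effort": joint torques, N m; "tool_pos": TCP position; "tool_rot": TCP orientation; "contact_force": force on the tool from outside, world axes, zero at the start; "moment": the same for the moment, N m; "finger_gap": opening from 0.0 (shut) to 1.0 (fully open).
Only numpy, scipy, OpenCV 4.12 (cv2) and the standard library are available. Lean on these libraries where they do the work, as an engineer would, in place of code of your own. Each camera call takes 0.05 s, during which the arm holds its last target. There are 200 camera calls.

## Working session

There is one attempt and no reset: what is moved stays moved. The work goes in short steps, Python scripts to look and compute and a tool call to move; the robot and the scene stay as the last step left them, time stands still between calls to the robot, and variables do not carry over. Pictures are saved under pics/ and viewed, about 8 in all and at most 12, crops included, and the job is handed in when it is done.

Besides the shell and the picture viewer there is one more tool, called after "Call:" in YAML: its name, and indented under it one key for each argument. carry_out: Moves the arm, as the interface text tells. Its arguments: {"type":"object","properties":{"series":{"type":"string"}},"required":["series"]}

```bash
mkdir -p pics; ls
python3 - <<'E'
from cell import r
import cv2
for n in("top","scene"):
    c=r.read_camera(n); cv2.imwrite(f"pics/{n}0.png",c["img"]); print(n,c["mtx"].tolist(),c["world_to_cam"].round(4).tolist())
s=r.read_state();print(s)
E
```

```text
pics
top [[408.1354812695641, 0.0, 283.30637468424123], [0.0, 408.1354812695641, 210.90931460087577], [0.0, 0.0, 1.0]] [[-0.0096, -0.9999, -0.0074, 0.1257], [-0.9846, 0.0108, -0.1744, 0.5359], [0.1745, 0.0056, -0.9846, 0.9091], [0.0, 0.0, 0.0, 1.0]]
scene [[421.64146408259444, 0.0, 280.6721892875905], [0.0, 421.64146408259444, 206.3711683342662], [0.0, 0.0, 1.0]] [[-0.6998, -0.7143, 0.005, 0.4674], [-0.4296, 0.4153, -0.8018, 0.2253], [0.5707, -0.5633, -0.5975, 1.0487], [0.0, 0.0, 0.0, 1.0]]
{'time_s': 0.1, 'qpos': array([ 1.25611348,  0.32174044, -0.07010991,  1.45156435,  0.02259586,
        1.37081928, -0.05687605]), 'joint_velocities': array([ 0.00055869, -0.00262007, -0.00090006, -0.00328634,  0.00243444,
       -0.00096996,  0.00207455]), 'effort': array([-1.41527529e-03, -4.92570519e+01, -4.06736713e-01, -3.13398814e+01,
       -6.42099534e-02,  3.95196257e-02,  3.50332959e-05]), 'tool_pos': array([ 0.20968478, -0.61471196,  0.22157087]), 'tool_rot': array([ 9.86511610e-01,  1.63688984e-01, -1.83574452e-04, -8.52522328e-04]), 'contact_force': array([ 0.51313089,  0.57000686, -0.09066283]), 'moment': array([-0.00591099, -0.03371456,  0.01554787]), 'finger_gap': 1.0019586232840603}
```

View pics/top0.png

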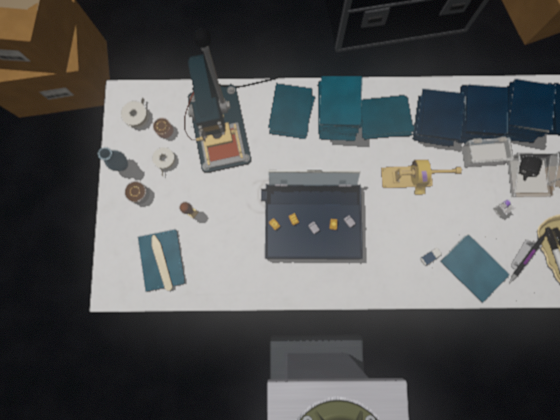

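View pics/scene0.png

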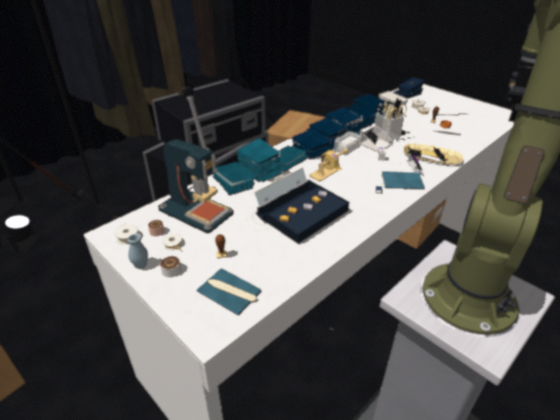

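The top view shows the tray spanning about (265–363, 185–260), with the lid open behind it. From left to right the slugs are gold (274,225), gold (294,219), grey (314,228), gold (334,224) and grey (349,221). Next I measure the tray pose and the slug positions.

```bash
cat > h.py <<'E'
import numpy as np, cv2
from cell import r
def ray(c,px,z):
    K=c["mtx"];T=np.array(c["world_to_cam"]);R=T[:3,:3];o=-R.T@T[:3,3]
    p=np.atleast_2d(np.array(px,float))
    d=np.c_[(p[:,0]-K[0,2])/K[0,0],(p[:,1]-K[1,2])/K[1,1],np.ones(len(p))]@R
    return o+d*((z-o[2])/d[:,2])[:,None]
E
python3 - <<'E'
from h import *
c=r.read_camera("top");im=c["img"];hsv=cv2.cvtColor(im,cv2.COLOR_BGR2HSV)
x0,y0,x1,y1=240,160,390,275
cv2.imwrite("pics/crop.png",cv2.resize(im[y0:y1,x0:x1],None,fx=5,fy=5,interpolation=cv2.INTER_CUBIC))
dark=(hsv[...,2]<110).astype(np.uint8); dark[:160]=0;dark[275:]=0;dark[:,:240]=0;dark[:,390:]=0
cs,_=cv2.findContours(cv2.morphologyEx(dark,cv2.MORPH_OPEN,np.ones((5,5))),0,1)
b=max(cs,key=cv2.contourArea);m=np.zeros_like(dark);cv2.drawContours(m,[b],-1,1,-1)
ys,xs=np.nonzero(m);print("bbox",xs.min(),xs.max(),ys.min(),ys.max())
# near edge fit
bot=np.array([[x,np.nonzero(m[:,x])[0].max()+.5] for x in range(xs.min()+8,xs.max()-8)])
P=ray(c,bot,.04)[:,:2];l=cv2.fitLine(P.astype(np.float32),cv2.DIST_HUBER,0,.01,.01).ravel();print("near",l)
print("yaw",np.arctan2(l[1],l[0]))
L=np.array([[np.nonzero(m[y])[0].min()-.5,y] for y in range(205,250)]);Rr=np.array([[np.nonzero(m[y])[0].max()+.5,y] for y in range(205,250)])
for q in(L,Rr):
    P=ray(c,q,.04)[:,:2];print("side",cv2.fitLine(P.astype(np.float32),cv2.DIST_HUBER,0,.01,.01).ravel())
val=hsv[...,2].astype(int)
sl=((val>110)).astype(np.uint8);sl[:208]=0;sl[240:]=0;sl[:,:267]=0;sl[:,361:]=0
n,lab,st,ce=cv2.connectedComponentsWithStats(sl)
for i in range(1,n):
    if st[i,4]>15: print(ce[i].round(1),st[i,4],im[lab==i].mean(0).round(),ray(c,ce[i],.043)[0].round(4))
E
```

```text
bbox 262 362 185 260
near [0.02698495 0.9996358  0.42301828 0.06513734]
yaw 1.5438081
side [ 0.9999979  -0.0020347   0.5166613   0.16230395]
side [ 0.9999273  -0.01205962  0.49123222 -0.06399606]
[293.2 218.7] 80 [ 78. 138. 166.] [0.5191 0.0972 0.043 ]
[349.  220.8] 80 [144. 141. 145.] [ 0.5128 -0.0336  0.043 ]
[273.8 223.5] 84 [ 84. 139. 166.] [0.5082 0.1428 0.043 ]
[333.  223.9] 74 [ 72. 136. 166.] [0.5059 0.0042 0.043 ]
[313.3 227.3] 80 [147. 143. 147.] [0.4983 0.0505 0.043 ]
```

View pics/crop.png

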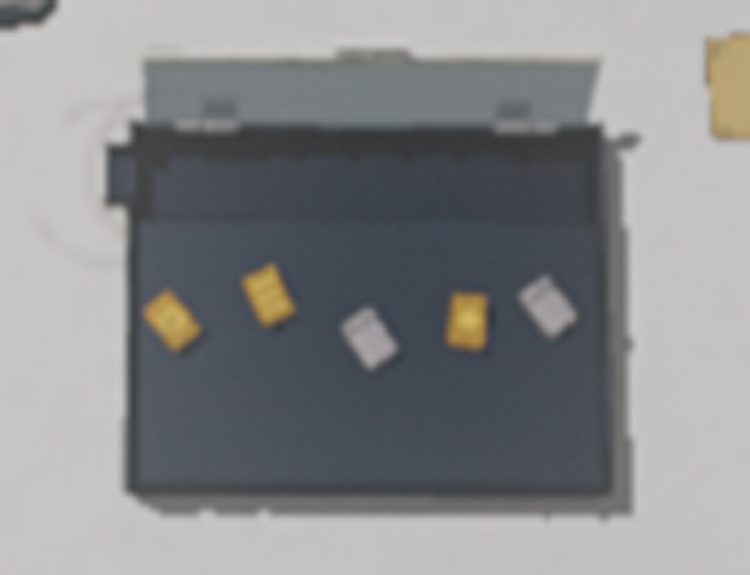

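Run:
```python
from h import *
c=r.read_camera("top")
f=lambda x,y,z: ray(c,[240+(x+.5)/5-.5,160+(y+.5)/5-.5],z)[0].round(4)
for n,a in dict(nearL=(129,491,.04),nearR=(612,493,.04),backL=(134,124,.036),backR=(603,124,.036),deckL=(152,218,.034),deckR=(588,221,.034),lidL=(145,60,.084),lidR=(600,60,.084)).items(): print(n,f(*a))
S=np.array([[.5082,.1428],[.5191,.0972],[.4983,.0505],[.5059,.0042],[.5128,-.0336]])
nl,nr=f(129,491,.04)[:2],f(612,493,.04)[:2]
for yaw in(0,None):
    ey=(nl-nr)/np.linalg.norm(nl-nr); ex=np.array([ey[1],-ey[0]])
    print(np.linalg.norm(nl-nr),"yaw",np.arctan2(ex[1],ex[0]))
o=(nl+nr)/2+.0915*ex;print("origin",o,ex);print(np.c_[(S-o)@ex,(S-o)@ey])
```

```text
nearL [0.4286 0.1627 0.04  ]
nearR [ 0.4254 -0.0607  0.04  ]
backL [0.6043 0.1602 0.036 ]
backR [ 0.6017 -0.0647  0.036 ]
deckL [0.5586 0.1518 0.034 ]
deckR [ 0.5548 -0.056   0.034 ]
lidL [0.6226 0.1528 0.084 ]
lidR [ 0.6201 -0.0556  0.084 ]
0.22342291735629988 yaw -0.014323102815493215
0.22342291735629988 yaw -0.014323102815493215
origin [0.51849061 0.04968948] [ 0.99989743 -0.01432261]
[[-1.16231449e-02  9.29535799e-02]
 [-7.11517793e-05  4.75143738e-02]
 [-2.02001522e-02  5.21253600e-04]
 [-1.19377948e-02 -4.56651454e-02]
 [-4.49710777e-03 -8.33624420e-02]]
```

Call:
carry_out:
  series: "0 2.5 3.0 0 0 0 -0.049; 0 2.5 3.0 0 0 0 -0.049; 0 2.5 3.0 0 0 0 -0.049; 0 2.5 3.0 0 0 0 -0.049; 0 2.5 3.0 0 0 0 -0.049; 0 2.5 3.0 0 0 0 -0.049; 0 2.5 3.0 0 0 0 -0.049; 0 2.5 3.0 0 0 0 0; 0 2.5 3.0 0 0 0 0; 0 2.5 3.0 0 0 0 0; 0 0 3.9 -0.5 0 0 0; 0 0 3.9 -0.5 0 0 0; 0 0 3.9 -0.5 0 0 0; 0 0 3.9 -0.5 0 0 0; 0 0 3.9 -0.5 0 0 0; 0 0 3.9 -0.5 0 0 0; 0 0 3.9 -0.5 0 0 0; 0 0 3.9 -0.5 0 0 0; 0 0 3.9 -0.5 0 0 0; 0 0 3.9 -0.5 0 0 0"

```text
time_s: 1.87
tool_pos: [0.4594, 0.0765, 0.1725]
tool_rot: [1.0, -0.007, 0.0, 0.0]
contact_force: [0.9, -0.2, -0.7]
finger_gap: 0.005
```

Call:
carry_out:
  series: "0 0 3.2 -2.5 0 0 0; 0 0 3.2 -2.5 0 0 0; 0 0 0 -2.5 0 0 0; 0 0 0 -2 0 0 0; 0 0 0 0 0 0 0; 0 0 0 0 0 0 0"

```text
time_s: 2.37
tool_pos: [0.459, 0.1386, 0.077]
tool_rot: [1.0, -0.007, -0.001, 0.0]
contact_force: [0.6, 0.7, 0.3]
finger_gap: 0.005
```

Run:
```python
from h import *
s=r.read_state();print(s["tool_pos"],s["contact_force"])
a=r.read_camera("wrist")["img"];b=r.read_camera("top")["img"][150:275,235:395];b=cv2.resize(b,(538,420),interpolation=cv2.INTER_CUBIC)
i=np.hstack([a,b]);cv2.imwrite("pics/w1.png",cv2.resize(i,(800,int(420*800/i.shape[1]))))
```

```text
[0.45899795 0.13861842 0.07700061] [0.55541083 0.68075182 0.32400965]
```

View pics/w1.png

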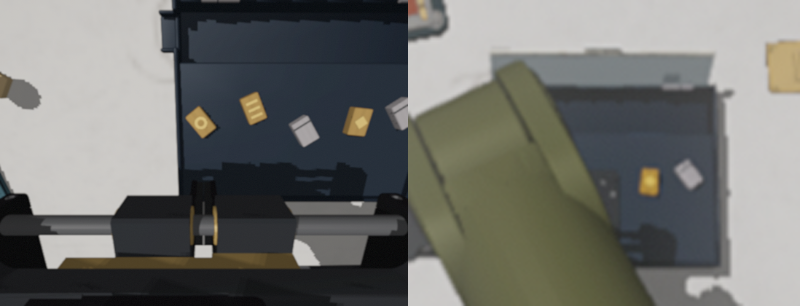

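The wrist view shows the shut fingers behind the left die (ring, at (201,122)). The bars die is at (253,108), the diamond die at (358,121), and the deck edge is at row 64. I use this image to refine the positions.

Run:
```python
from h import *
from scipy.spatial.transform import Rotation as Ro
s=r.read_state();c=r.read_camera("wrist")
T=np.eye(4);T[:3,:3]=Ro.from_quat(s["tool_rot"]).as_matrix();T[:3,3]=s["tool_pos"]
c["world_to_cam"]=np.linalg.inv(T@c["hand_eye"])
im=c["img"];hsv=cv2.cvtColor(im,cv2.COLOR_BGR2HSV);k=560*2*0.4908/560
m=(hsv[...,2]>95).astype(np.uint8);m[:100]=0;m[225:]=0;m[:,:250]=0
n,lab,st,ce=cv2.connectedComponentsWithStats(m)
for i in range(1,n):
    if st[i,4]>200: print(ce[i].round(),st[i,4],ray(c,ce[i],.043)[0].round(4))
f=1098/800
for nm,p,z in(("deckedge",(185,64),.034),("deckedgeR",(400,64),.034),("rimL",(178,64),.04),("rimLnear",(179,190),.04),("backL",(176,8),.034)): print(nm,ray(c,np.array(p)*f,z)[0].round(4))
```

```text
[346. 152.] 1040 [0.5197 0.0966 0.043 ]
[547. 157.] 948 [ 0.5145 -0.0315  0.043 ]
[275. 170.] 966 [0.5083 0.142  0.043 ]
[488. 169.] 1191 [0.507  0.0048 0.043 ]
[416. 182.] 1009 [0.4994 0.0502 0.043 ]
deckedge [0.5589 0.1543 0.034 ]
deckedgeR [ 0.556  -0.0299  0.034 ]
rimL [0.5586 0.1597 0.04  ]
rimLnear [0.4429 0.1644 0.04  ]
backL [0.6008 0.1598 0.034 ]
```

Call:
carry_out:
  series: "0 0 0.1 -2.0 0 0 0; 0 0 0 -1.5 0 0 0; 0 0 0 -0.45 0 0 0; 0 0.6 -0.01 0 0 0 0; 0 0.6 -0.01 0 0 0 0; 0 0.6 -0.01 0 0 0 0; 0 0.6 -0.01 0 0 0 0; 0 0.6 -0.01 0 0 0 0; 0 0.6 -0.01 0 0 0 0; 0 0.6 -0.01 0 0 0 0; 0 0.6 -0.01 0 0 0 0; 0 0.6 -0.01 0 0 0 0; 0 0.6 -0.01 0 0 0 0; 0 0.6 -0.01 0 0 0 0; 0 0.6 -0.01 0 0 0 0; 0 0.6 -0.01 0 0 0 0; 0 0.6 -0.01 0 0 0 0; 0 0.6 -0.01 0 0 0 0; 0 0.6 -0.01 0 0 0 0"

```text
time_s: 4.1
tool_pos: [0.5567, 0.1385, 0.0382]
tool_rot: [1.0, -0.007, 0.0, -0.0]
contact_force: [-0.1, 0.7, 0.6]
finger_gap: 0.007
```

Call:
carry_out:
  series: "0 0.3 0 0 0 0 0; 0 -3 0 0 0 0 0; 0 -3 0 1 0 0 0; 0 -3 0 2 0 0 0; 0 -1 -1.5 2 0 0 0; 0 0 -3 0 0 0 0; 0 0 0 0 0 0 0; 0 0 0 0 0 0 0"

```text
time_s: 4.77
tool_pos: [0.4593, 0.0915, 0.0886]
tool_rot: [1.0, -0.009, 0.001, 0.001]
contact_force: [0.3, 0.9, 0.5]
finger_gap: 0.006
```

Run:
```python
from h import *
s=r.read_state();print(s["time_s"],s["tool_pos"],s["contact_force"])
cv2.imwrite("pics/w2.png",r.read_camera("wrist")["img"])
```

```text
4.7667 [0.45933589 0.09146021 0.08857328] [0.30975598 0.89269422 0.49419661]
```

View pics/w2.png

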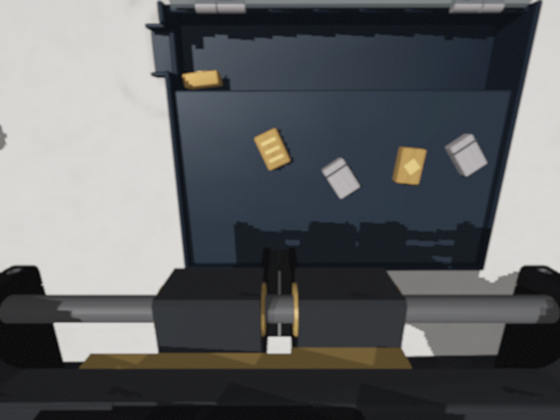

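The ring die is off the deck and in the trough near the spout (202,80), tilted against the deck edge. I'll check it after the other pushes. Next is the bars die.

Call:
carry_out:
  series: "0 0 0.6 -2.0 0 0 0; 0 0 0 -2.0 0 0 0; 0 0 0 -1.05 0 0 0; 0 0.7 -0.01 0 0 0 0; 0 0.7 -0.01 0 0 0 0; 0 0.7 -0.01 0 0 0 0; 0 0.7 -0.01 0 0 0 0; 0 0.6 -0.01 0 0 0 0; 0 0.6 -0.01 0 0 0 0; 0 0.6 -0.01 0 0 0 0; 0 0.6 -0.01 0 0 0 0; 0 0.6 -0.01 0 0 0 0; 0 0.6 -0.01 0 0 0 0; 0 0.6 -0.01 0 0 0 0; 0 0.6 -0.01 0 0 0 0; 0 0.6 -0.01 0 0 0 0; 0 0.7 -0.01 0 0 0 0; 0 0.7 -0.01 0 0 0 0; 0 0.7 -0.01 0 0 0 0"

```text
time_s: 6.4
tool_pos: [0.5627, 0.0975, 0.0376]
tool_rot: [1.0, -0.007, 0.0, 0.0]
contact_force: [-0.3, 0.6, 0.3]
finger_gap: 0.003
```

Call:
carry_out:
  series: "0 0.2 0 0 0 0 0; 0 -3 0 0 0 0 0; 0 -3 0 1 0 0 0; 0 -3 -1 2 0 0 0; 0 -1.4 -3.0 2 0 0 0; 0 0 -3 0 0 0 0; 0 0 -2 0 0 0 0; 0 0 0 0 0 0 0; 0 0 0 0 0 0 0"

```text
time_s: 7.15
tool_pos: [0.4599, 0.0066, 0.0878]
tool_rot: [1.0, -0.008, 0.0, 0.0]
contact_force: [0.9, -0.3, 1.0]
finger_gap: 0.004
```

Call:
carry_out:
  series: "0 0 -0.15 -2.0 0 0 0; 0 0 0 -2.0 0 0 0; 0 0 0 -1.0 0 0 0; 0 0.7 -0.01 0 0 0 0; 0 0.7 -0.01 0 0 0 0; 0 0.7 -0.01 0 0 0 0; 0 0.6 -0.01 0 0 0 0; 0 0.6 -0.01 0 0 0 0; 0 0.6 -0.01 0 0 0 0; 0 0.6 -0.01 0 0 0 0; 0 0.6 -0.01 0 0 0 0; 0 0.6 -0.01 0 0 0 0; 0 0.6 -0.01 0 0 0 0; 0 0.6 -0.01 0 0 0 0; 0 0.6 -0.01 0 0 0 0; 0 0.6 -0.01 0 0 0 0; 0 0.7 -0.01 0 0 0 0; 0 0.7 -0.01 0 0 0 0; 0 0.7 -0.01 0 0 0 0"

```text
time_s: 8.73
tool_pos: [0.5627, 0.0045, 0.0376]
tool_rot: [1.0, -0.007, 0.0, 0.0]
contact_force: [0.0, -0.4, -0.2]
finger_gap: 0.006
```

Call:
carry_out:
  series: "0 0.2 0 0 0 0 0; 0 -3 0 0 0 0 0; 0 -3 0 2 0 0 0; 0 -2 2 3 0 0 0; 0 0 3 3 0 0 0; 0 0 0 3 0 0 0; 0 0 0 0 0 0 0; 0 0 0 0 0 0 0"

```text
time_s: 9.4
tool_pos: [0.4853, 0.0542, 0.149]
tool_rot: [1.0, -0.007, 0.002, 0.001]
contact_force: [-0.4, -0.8, -0.2]
finger_gap: 0.004
```

Run:
```python
from h import *
s=r.read_state();print(s["time_s"],s["tool_pos"],s["contact_force"])
cv2.imwrite("pics/w3.png",r.read_camera("wrist")["img"])
```

```text
9.4 [0.48529373 0.05419897 0.14900356] [-0.36556925 -0.79485752 -0.16012419]
```

View pics/w3.png

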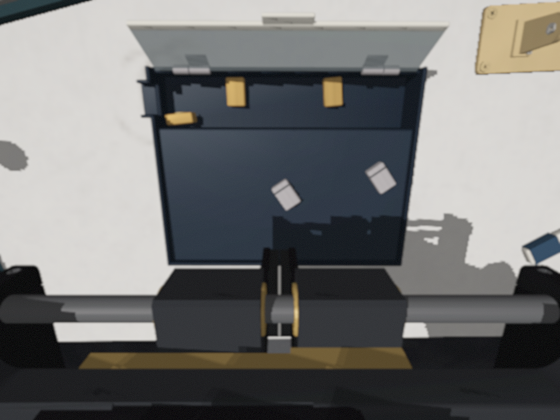

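All three dies are in the trough: (180,118) on its side, (236,92) and (333,92). Both spacers are on the deck, at (286,194) and (380,178). Next I move over the lid and down behind it.

Call:
carry_out:
  series: "0 3 -0.1 0 0 0 0; 0 3 -0.1 0 0 0 0; 0 3 -0.1 0 0 0 0; 0 3 -0.1 0 0 0 0; 0 3 -0.1 0 0 0 0; 0 3.2 -0.1 0 0 0 0; 0 0 0 -2.5 0 0 0; 0 0 0 -3 0 0 0; 0 0 0 -3 0 0 0; 0 0 0 0 0 0 0; 0 0 0 0 0 0 0"

```text
time_s: 10.37
tool_pos: [0.6633, 0.0472, 0.0585]
tool_rot: [1.0, -0.007, -0.004, 0.0]
contact_force: [-0.6, 0.9, 0.7]
finger_gap: 0.007
```

Run:
```python
from h import *
a=r.read_camera("scene");b=r.read_camera("top")["img"][130:280,230:400]
i=a["img"][150:250,230:370]
cv2.imwrite("pics/l1.png",np.hstack([cv2.resize(i,(420,300)),cv2.resize(b,(340,300))]))
```

```text
(no output)
```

View pics/l1.png

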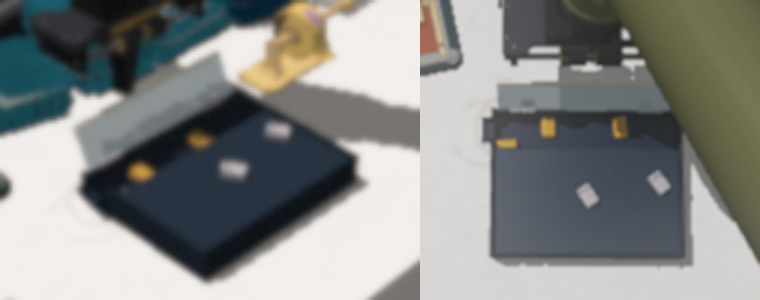

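The fingers are behind the lid and the lid hasn't moved. I start pushing it over.

Call:
carry_out:
  series: "0 -0.6 0 0.1 0 0 0; 0 -0.6 0 0.1 0 0 0; 0 -0.6 0 0.1 0 0 0; 0 -0.6 0 0 0 0 0; 0 -0.6 0 0 0 0 0; 0 -0.6 0 0 0 0 0; 0 -0.6 0 0 0 0 0; 0 -0.6 0 0 0 0 0; 0 -0.6 0 0 0 0 0; 0 -0.6 0 0 0 0 0; 0 -0.6 0 0 0 0 0; 0 -0.6 0 0 0 0 0; 0 -0.5 0 0 0 0 0; 0 -0.5 0 0 0 0 0; 0 0 0 0 0 0 0"

```text
time_s: 11.72
tool_pos: [0.5827, 0.048, 0.0649]
tool_rot: [1.0, -0.007, -0.001, 0.0]
contact_force: [0.2, 0.0, -1.0]
finger_gap: 0.007
```

Call:
carry_out:
  series: "0 -0.35 0 -0.35 0 0 0; 0 -0.35 0 -0.35 0 0 0; 0 -0.3 0 -0.4 0 0 0; 0 -0.25 0 -0.4 0 0 0; 0 -0.2 0 -0.4 0 0 0; 0 -0.1 0 -0.3 0 0 0; 0 0 0 -0.1 0 0 0; 0 0 0 0 0 0 0"

```text
time_s: 12.38
tool_pos: [0.568, 0.0479, 0.0416]
tool_rot: [1.0, -0.007, -0.0, -0.0]
contact_force: [1.1, 0.4, 0.4]
finger_gap: 0.006
```

Call:
carry_out:
  series: "0 -0.2 0 -0.1 0 0 0; 0 -0.1 0 -0.1 0 0 0; 0 0 0 -0.1 0 0 0; 0 0 0 -0.1 0 0 0; 0 0 0 0 0 0 0; 0 0 0 0 0 0 0"

```text
time_s: 12.88
tool_pos: [0.5654, 0.048, 0.0386]
tool_rot: [1.0, -0.007, -0.0, 0.0]
contact_force: [-2.1, 0.4, 5.3]
finger_gap: 0.006
```

Now 5 N upward at z = 38.6 mm suggests the lid is on its stop. I press slightly more, then lift and look.

Call:
carry_out:
  series: "0 0 0 -0.05 0 0 0; 0 0 0 -0.05 0 0 0; 0 0 0 0 0 0 0; 0 0 0 0 0 0 0"

```text
time_s: 13.22
tool_pos: [0.5655, 0.048, 0.0384]
tool_rot: [1.0, -0.007, -0.0, 0.0]
contact_force: [-3.6, 0.5, 11.4]
finger_gap: 0.005
```

Call:
carry_out:
  series: "0 0 0 1 0 0 0; 0 0 0 3 0 0 0; 0 -1 0 4 0 0 0; 0 -3 0 2.5 0 0 0; 0 -3 0 0 0 0 0; 0 -2 0 0 0 0 0; 0 0 0 0 0 0 0; 0 0 0 0 0 0 0"

```text
time_s: 13.88
tool_pos: [0.4753, 0.0475, 0.1426]
tool_rot: [1.0, -0.007, 0.001, 0.001]
contact_force: [0.1, -0.2, -0.1]
finger_gap: -0.002
```

Run:
```python
from h import *
s=r.read_state();print(s["time_s"],s["tool_pos"],s["contact_force"])
cv2.imwrite("pics/w4.png",r.read_camera("wrist")["img"])
```

```text
13.8833 [0.4752687  0.04752218 0.14259572] [ 0.1371005  -0.20718529 -0.07541759]
```

View pics/w4.png

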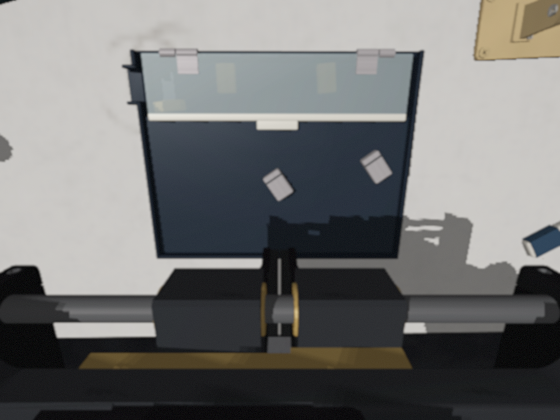

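The lid is flat, with its edge at row 118 and its tab at (277,125). The dies show through it, and both spacers are on the deck. The force rose from 5 to 11 N with only 0.2 mm of travel at z = 38.4 mm (shut top about 38), so the lid is against its stop. The hand is clear.

```bash
python3 -c "
from cell import r
print(r.hand_in())"
```

```text
the job is handed in; nothing more can be done
None
```

I swept the three brass dies into the trough one lane at a time with the closed fingers. I then pushed the lid over from behind and down until it was shut, and handed the job in at about 14 s with the hand clear.

**Last checks:**
- **Dies:** the last wrist picture shows all three in the trough, seen through the shut lid. The ring die lies on its side against the deck edge, near the spout. I did not measure any die's height in the trough.
- **Spacers:** both steel spacers lie flat on the deck.
- **Lid:** the fingertips stopped on it at z = 38.4 mm, against about 38 mm expected when shut. The force rose from 5 to 11 N with almost no further travel, so it is against its stop. I did not measure the lid angle directly.
- **Other things on the table:** I never moved near them, but I did not measure their positions again at the end.

No check failed. My first fit of the tray's near edge was thrown off by a shadow. I replaced it with corner points, and the wrist camera then agreed on the slug and deck-edge positions to about 2–3 mm.

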